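# Ratchet a small electronics case tight in the bench clamp

### The arm

A 7-joint arm with a two-finger parallel gripper is mounted at the origin on the work surface. World frame = base frame: x ahead of the robot, y to its left, z up, the work surface at z = 0. Lengths are in m, angles in rad, forces in N, time in s.
With the tool pointing down it reaches from about 0.425 to 0.925 m from the base axis. Payload 6.8 kg.
Tool frame: the origin (TCP) lies on the front face of the gripper's body, between the roots of the fingers; the fingertips stand 73 mm ahead of it and the grasp point (between the pads) lies 54 mm ahead of it (env.nose_length is the distance from the TCP to the fingertips, in m); z points along the fingers, y is the direction in which the jaws open and shut (so a half turn about z gives the same grasp; the last joint's range is limited). The gripper opens to 85 mm and grips with 20 to 120 N. Pads are 22 mm wide; open, the fingers measure 114 mm over their backs; the gripper's body (76 mm by 85 mm) begins 54 mm behind the grasp point. The pads swing forward as they close: fully open they stand 13 mm farther back than shut.
Start: joints at [-1.354, 0.477, 0.022, 1.555, -0.011, 1.109, -0.083], TCP at [0.215, 0.64, 0.304] pointing down, gripper open.
Joint ranges: [-2.96, 2.96], [-0.34, 2.1], [-1.41, 1.46], [0.24, 2.44], [-1.37, 4.51], [0.17, 1.92], [-2.96, 2.96]. Speed limits (rad/s): [2.39, 2.39, 3.14, 3.14, 3.14, 3.14, 3.14].

### API

Orientations are given as a unit quaternion [w, x, y, z].
In Python, from cell import env, kin, camera, calibration, job gives the robot as it stands. The module is installed in compiled form; this text tells all that it offers. Calls block until the motion is done:
- env.reach(position, orientation): joint-space move of the TCP to a pose.
- env.movel(position, velocity=0.15, rot=None, stop_force=None): straight line of the TCP; rot=None keeps the orientation; velocity is the mean speed in m/s. With stop_force (N) it stops when the force on the tool has changed by that much, and returns True; else False.
- env.goto_joints(angles): joint-space move.
- env.grip(opening, f_grip=None): finger opening in m; f_grip is the grip in N (None keeps the last); returns when the fingers have stopped.
- env.dwell(seconds).
- kin.inverse_kinematics(position, orientation): joint angles nearest the present ones, or None.
- env.get_state(): the state.
- camera(name): name is "scene" or "top" or "wrist"; returns (picture, depth): 420x560x3 uint8, blue, green, red; 420x560 float32, m along the optical axis (not along the pixel's ray), 0 where there is no reading.
- calibration(name): a dict with "fx", "fy", "cx", "cy" (pixels), "k1" (the pictures are not rectified: a ray, as slopes to the right and down, at radius r is drawn at 1 + k1 r^2 times it, then the intrinsics apply), "rvec" (rotation vector, rad) and "tvec" (3), from world to camera coordinates, as OpenCV has them. Camera axes: x right, y down, z forward; pixel columns grow to the right and rows downward; lengths in m; the calibration is good to about 2 mm. A picture is of the moment at which its call begins: read the wrist's pose just before it. calibration takes no time and is no camera call; for the wrist camera it gives the pose at the moment of the call.
A pose or a line that the arm cannot do raises env.PlanningError and nothing moves.
- job.job_done(): hands the job in, once; it reports no verdict.
The state is a dict: "time": time; "qpos": joint angles; "joint_velocities": joint speeds; "joint_torque": joint torques, N m; "tcp_pos": TCP position; "orientation": TCP orientation; "force": force on the tool from outside, world axes, zero at the start; "torque": the same for the moment, N m; "opening": finger opening in m.
Only numpy, scipy, OpenCV 4.12 (cv2) and the standard library are available. Lean on these libraries where they do the work, as an engineer would, in place of code of your own. Each camera call takes 0.05 s, during which the arm holds its last target.

### The job

The ratchet bench clamp is set to open. Flip the direction pawl on its handle over to the closing side, then swing the handle back and forth by its knob until the sprung jaw holds the little metal case snugly against the back stop. Stop as soon as the handle has clearly stiffened: do not crush the case by over-tightening, keep off the jaw and the case themselves, leave the other things on the table where they are, and let go of the handle.

Things in the scene. Friction and masses are not known exactly. Their poses are not given: they have to be found in the camera images.
- clamp: Ratchet bench clamp screwed to the table, grey base plate 150 x 345 x 12 mm. Origin on the table, on the upright spindle axis of the ratchet; z up; +y is the jaw's closing direction, towards the back stop; at handle angle 0 the handle points along -x.
- wheel_mid (a point): Centre of the toothed ratchet wheel on the spindle axis (14 teeth, 59 mm across, heights 44 to 60 mm). Turning it anticlockwise (seen from above) closes the jaw, 16 mm per rad; it stays where left. A tooth is 0.45 rad; on each return swing about 0.27 rad picks up no tooth, so swinging from stop to stop gains two teeth (14 mm of jaw), a swing of 1.1 rad one tooth.
- handle (a joint): Swing angle of the flat steel handle (26 mm wide, 175 mm long, top at height 43 mm) about the spindle axis, rad, anticlockwise from above positive, stops at -0.7 and +0.7. With the pawl on the closing side, anticlockwise swings (knob towards the clamp's -y) drive the jaw closed and clockwise swings run free, clicking over the teeth.
- knob_mid (a point): Middle (height 82 mm) of the handle's upright black round knob, 24 to 27 mm across, heights 48 to 111 mm, 160 mm from the spindle axis. It spins freely on its pin. Push along the swing: 2 N to run free, 10 N to drive the empty jaw (about 4 N less if read at a pause), then 1 N more per 10 N of clamping; stop about 3 N above the empty push.
- pawl (a joint): Direction pawl, a rocker on an upright pivot on the handle, 48 mm from the spindle axis; angle relative to the handle, rad, anticlockwise positive. Over-centre: below 0 it springs to the opening side (to -0.5), above 0 to the closing side (to +0.5); it stands near 0.12 either way while its tip rests on a tooth, and drops in as the handle swings. Flip it with the handle unloaded.
- tab_mid (a point): Centre (height 84 mm) of the pawl's thumb tab, an upright steel fin 14 mm along the handle, 7 mm across, heights 61 to 99 mm, 34 mm farther out than the pawl's pivot; it moves up to 16 mm either side of the handle's middle. Pushed anticlockwise about the spindle (towards the clamp's -y) with 2 to 3 N it flips to closing; friction keeps the handle about still.
- jaw: Moving jaw, a dark steel block 70 x 20 mm, 62 mm high, with a sprung aluminium pad (66 x 6 mm, heights 18 to 54 mm) that gives up to 4 mm at 35 N per mm. Origin at the clamp's origin when open, as at the start; slides along the clamp's +y. The pad's face is 92 mm from this origin along +y. It moves 20 to 34 mm before the case is nipped.
- case: Small aluminium electronics case with grey lid, about 58 x 50 x 36 mm, standing loose on the base plate between pad and back stop. Origin at the centre of its underside; its y is the clamping direction (about 50 mm).
- stop: Fixed back stop of the clamp, dark steel block 70 x 20 x 40 mm. Origin at the centre of its underside, 10 mm behind the face that the case is clamped to.
- board_a: Bystander: white 82 x 54 x 12 mm breadboard with a small blue circuit board on it, lying near the clamp. Origin at the centre of its underside.
- board_b: Bystander: a second such breadboard with a square board. Origin at the centre of its underside.
- parts_tray: Bystander: clear divided tray 100 x 140 x 30 mm. Origin at the centre of its underside.
- screwdriver: Bystander: screwdriver with a black grip lying flat, at most 30 mm high, on the handle's side of the clamp. Origin at the centre of its underside.
- battery: Bystander: upright cell, 34 mm across, 61 mm tall. Origin at the centre of its underside.
- kit_box: Bystander: open blue kit box, 200 x 280 x 75 mm. Origin at the centre of its underside.
- solder_reel: Bystander: small grey reel, 60 mm across, 35 mm tall. Origin at the centre of its underside.
Mind the look-alikes: they are no part of the job. What is shaped like the case but brown or green is not meant.

How it is judged:
On the way, in this order (a step that is already met when the one before it is completed fails the run):
1. the pawl is flipped to the closing side before the jaw meets the case (value of joint pawl above 0.08 rad and contact force between jaw and case below 2 N), for 0.2 s.
2. the case is nipped between the sprung jaw and the back stop (contact force between jaw and case above 18 N and contact force between stop and case above 12 N), for 0.2 s.
At the end, for the whole second after the job is handed in: The pawl is on the closing side (above 0.08 rad), the case stands flat on the base plate (tilt under 0.1 rad, origin lower than 18 mm above the table), still, pressed by the jaw with 18 to 60 N and bearing on the back stop with more than 12 N. The handle may stand anywhere (all of step 2 and value of joint pawl above 0.08 rad and contact force between jaw and case below 60 N and angle between case's own z axis and vertical below 0.1 rad and linear speed of case below 0.01 m/s and height (world z) of case below 0.018 m); the robot touches nothing.
It fails at once if the case is over-tightened: the jaw presses it with more than 80 N (contact force between jaw and case above 80 N).
It fails at once if the robot pushes the jaw, the case or the back stop itself (over 3 N) (contact force between any of the fingers, the arm and jaw above 3 N or contact force between any of the fingers, the arm and case above 3 N or contact force between any of the fingers, the arm and stop above 3 N).
It fails at once if a bystander is moved by more than 30 mm (distance of any of board_a, board_b, parts_tray, screwdriver, battery, kit_box, solder_reel from where it was at the start of the episode above 0.03 m).
It also fails if it takes over 72 s, if anything falls off the work surface, if the arm or the gripper's body presses on something with over 40 N, if the wrist force passes 120 N, or if a joint passes its speed limit or range.

## Working session

There is one attempt and no reset: what is moved stays moved. The work goes in short steps, each a Python script; the robot and the scene stay as the last script left them, time stands still between calls to the robot, and variables do not carry over. Pictures are saved under pics/ and viewed, and the job is handed in when it is done.

```bash
mkdir -p pics; ls
python3 - <<'E'
from cell import env,camera,calibration
import cv2
s=env.get_state();print(s)
for n in("scene","top","wrist"):
    c=calibration(n);print(n,c)
    p,d=camera(n);cv2.imwrite(f"pics/{n}0.png",p)
E
```

```text
pics
{'time': 0.0, 'qpos': array([-1.35406873,  0.47780093,  0.02233218,  1.55644341, -0.01149475,
        1.10928376, -0.08309769]), 'joint_velocities': array([-6.16819090e-04, -1.13606359e-04,  5.88856168e-05, -1.00570586e-03,
        1.12100006e-03,  4.72325318e-04, -1.91956988e-03]), 'joint_torque': array([ 7.06055494e-05, -5.96455586e+01,  1.60799190e+00, -2.81196374e+01,
        1.24864373e-02,  9.17502330e-03,  1.48309891e-05]), 'tcp_pos': array([0.21527979, 0.63927205, 0.30292829]), 'orientation': array([-7.88490332e-05,  1.61684334e-01,  9.86842115e-01, -9.00221225e-04]), 'force': array([0.04287519, 0.56512218, 0.30254749]), 'torque': array([-0.00093477, -0.00657185, -0.01160722]), 'opening': 0.08568884035594196}
scene {'fx': 480.5807570422107, 'fy': 480.5807570422107, 'cx': 275.6808016018782, 'cy': 207.42178308605764, 'k1': -0.05790904156015022, 'rvec': array([ 1.03439303,  2.23596719, -1.17699321]), 'tvec': array([ 0.32262459, -0.16690884,  1.70294063])}
top {'fx': 411.5946003816899, 'fy': 411.5946003816899, 'cx': 279.1693573406521, 'cy': 209.67130915890638, 'k1': -0.12785816958154247, 'rvec': array([ 2.12781301, -2.16040759,  0.1812784 ]), 'tvec': array([0.03749483, 0.57728945, 1.38383763])}
wrist {'fx': 315.39660531657694, 'fy': 315.39660531657694, 'cx': 277.85483238590047, 'cy': 214.56851403279427, 'k1': -0.07170196219173149, 'rvec': array([-2.3512517 , -1.68883295, -0.24429406]), 'tvec': array([-0.67386765, -0.03595036,  0.38039672])}
```

View pics/scene0.png

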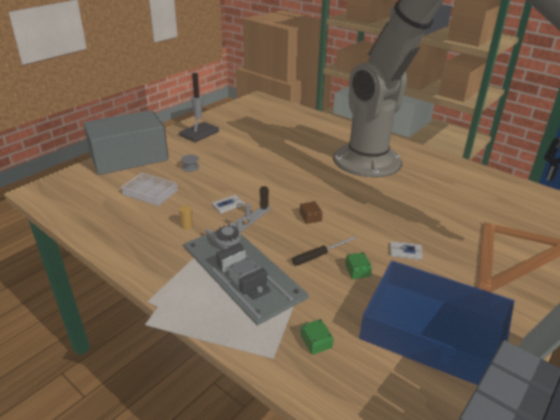

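View pics/top0.png

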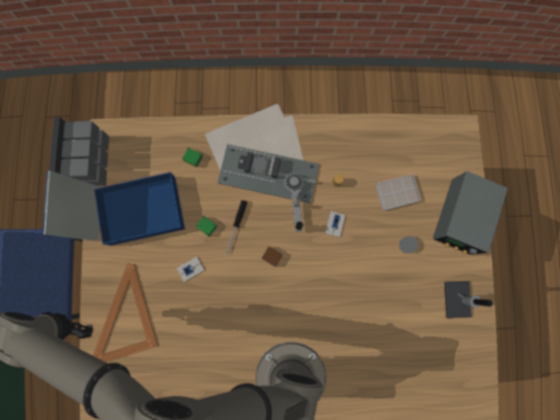

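View pics/wrist0.png

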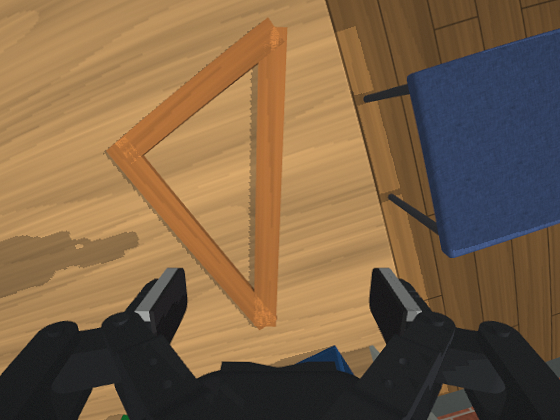

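The top view shows the clamp at about (270,172), with the spindle near (294,182) and the knob near (298,226). The scene view shows it from the far side. I'll zoom in and compute positions.

```bash
cat > h.py <<'E'
import numpy as np, cv2
from cell import env,kin,camera,calibration,job
def ray(c,px):
    u=np.array([[px]],float); K=np.array([[c['fx'],0,c['cx']],[0,c['fy'],c['cy']],[0,0,1]])
    # r_d = r(1+k1 r^2)
    n=cv2.undistortPoints(u,K,np.array([c['k1'],0,0,0.]))[0,0]
    R=cv2.Rodrigues(c['rvec'])[0]; o=-R.T@c['tvec']; d=R.T@np.array([n[0],n[1],1]); return o,d
def onz(c,px,z):
    o,d=ray(c,px); return o+d*(z-o[2])/d[2]
def proj(c,P):
    K=np.array([[c['fx'],0,c['cx']],[0,c['fy'],c['cy']],[0,0,1]])
    return cv2.projectPoints(np.array(P,float).reshape(-1,1,3),c['rvec'],c['tvec'],K,np.array([c['k1'],0,0,0.]))[0][:,0]
E
python3 - <<'E'
import cv2
p=cv2.imread('pics/top0.png');cv2.imwrite('pics/top0z.png',cv2.resize(p[130:250,200:360],None,fx=5,fy=5,interpolation=cv2.INTER_CUBIC))
p=cv2.imread('pics/scene0.png');cv2.imwrite('pics/scene0z.png',cv2.resize(p[170:330,170:330],None,fx=3.7,fy=3.7,interpolation=cv2.INTER_CUBIC))
from h import *
c=calibration('top')
for n,px,z in(("spindle",(294,182),.06),("knob",(299,226),.111),("bp",(270,172),.012)):print(n,onz(c,px,z))
E
```

```text
spindle [ 0.67218446 -0.02424296  0.06      ]
knob [ 0.51197319 -0.034934    0.111     ]
bp [0.72133022 0.05921712 0.012     ]
```

View pics/top0z.png

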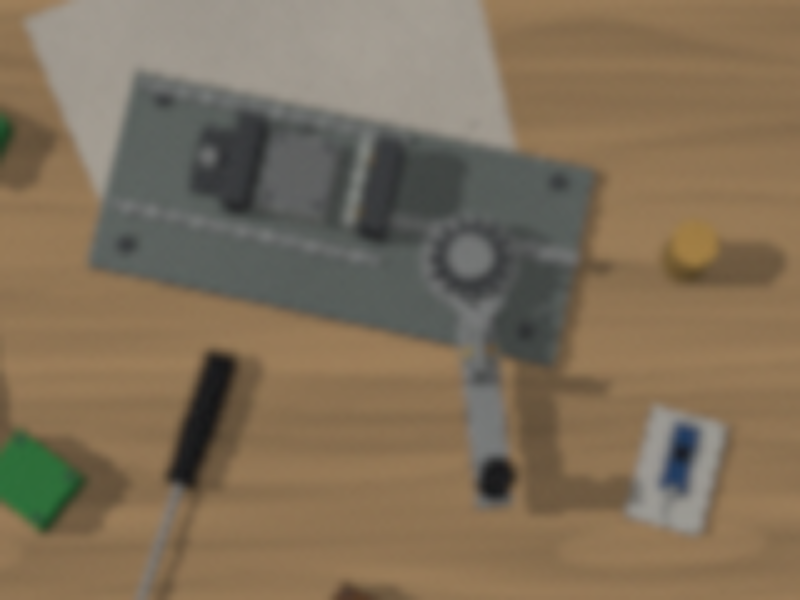

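View pics/scene0z.png

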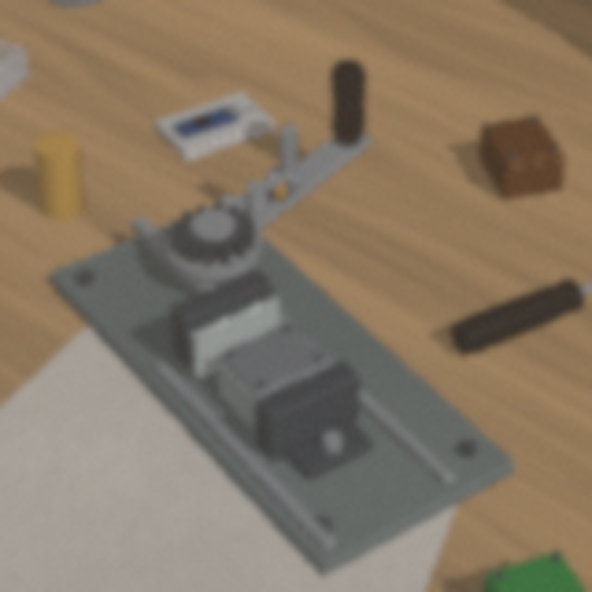

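Run:
```python
from h import *
c=calibration('top')
f=lambda x,y,z:onz(c,(200+x/5,130+y/5),z)
cs=[f(140,70,.012),f(597,172,.012),f(553,366,.012),f(90,266,.012)]
for q in cs:print(q)
yd=(cs[0]-cs[1])+(cs[3]-cs[2]);yd/=np.linalg.norm(yd);print('psi',np.arctan2(-yd[0],yd[1]), np.linalg.norm(cs[0]-cs[1]),np.linalg.norm(cs[0]-cs[3]))
S=f(470,256,.06);Kn=f(495,478,.111);T=f(484,375,.099);print(S,Kn,T)
d=(Kn-S)[:2];print(np.linalg.norm(d),np.arctan2(-d[1],-d[0]))
h=d/np.linalg.norm(d);e=(T-S)[:2];print('tab radial',e@h,'ccw offset',h[0]*e[1]-h[1]*e[0])
s=calibration('scene')
print(proj(s,[list(S[:2])+[.06],list(Kn[:2])+[.111],list(T[:2])+[.099]]))
# current orientation tool axes
from scipy.spatial.transform import Rotation as Ro
for n,q,z in(("padface",(350,190),.05),("jawtop",(380,190),.062)):print(n,f(*q,z))
```

```text
[0.82938833 0.21184622 0.012     ]
[ 0.74750429 -0.12047309  0.012     ]
[ 0.60489084 -0.08425117  0.012     ]
[0.68275442 0.2468962  0.012     ]
psi -0.2362796882734174 0.34225885000130146 0.150764733533712
[ 0.67503622 -0.02430643  0.06      ] [ 0.51329939 -0.0349646   0.111     ] [ 0.58426996 -0.02993378  0.099     ]
0.16208763103932566 0.06580308196888544
tab radial 0.09093985561336648 ccw offset -0.0003532194154392829
[[226.41418268 230.29264183]
 [264.15894834 187.57733206]
 [248.19244993 202.50933533]]
padface [0.72616065 0.05869428 0.05      ]
jawtop [0.72269056 0.03763252 0.062     ]
```

```bash
cat >> h.py <<'E'
def q(a): return np.array([0,np.cos(a/2),np.sin(a/2),0])
E
python3 - <<'E'
from h import *
for a in(0,np.pi):
  for th in(-.7,0,.3,.7):
    w=th-.236; P=np.array([.675-.16*np.cos(w),-.0243-.16*np.sin(w),.14])
    for z in(.14,.28):
      P[2]=z; r=kin.inverse_kinematics(P,q(a+w)); print(a,th,P.round(3),None if r is None else r.round(2))
E
```

```text
0 -0.7 [0.58  0.105 0.14 ] [-1.07  1.01  1.26  1.94 -1.11  1.12 -1.83]
0 -0.7 [0.58  0.105 0.28 ] [-1.12  0.71  1.28  1.84 -0.75  1.18 -2.09]
0 0 [0.519 0.013 0.14 ] [-0.77  0.6   0.83  2.1  -0.68  0.73 -1.31]
0 0 [0.519 0.013 0.28 ] [-0.87  0.34  0.9   1.99 -0.33  0.96 -1.61]
0 0.3 [ 0.515 -0.035  0.14 ] [-0.67  0.59  0.81  2.1  -0.66  0.72 -0.93]
0 0.3 [ 0.515 -0.035  0.28 ] [-0.86  0.37  1.01  2.   -0.39  0.97 -1.16]
0 0.7 [ 0.532 -0.096  0.14 ] [-0.53  0.62  0.8   2.05 -0.66  0.75 -0.43]
0 0.7 [ 0.532 -0.096  0.28 ] [-0.71  0.43  1.01  1.95 -0.43  1.   -0.6 ]
3.141592653589793 -0.7 [0.58  0.105 0.14 ] [-0.58  0.57  0.39  1.91 -0.32  0.72  0.63]
3.141592653589793 -0.7 [0.58  0.105 0.28 ] [-0.66  0.39  0.49  1.82 -0.21  0.99  0.55]
3.141592653589793 0 [0.519 0.013 0.14 ] [-0.4   0.47  0.32  2.07 -0.24  0.63  1.42]
3.141592653589793 0 [0.519 0.013 0.28 ] [-0.58  0.27  0.52  1.98 -0.16  0.94  1.35]
3.141592653589793 0.3 [ 0.515 -0.035  0.14 ] [-0.35  0.47  0.37  2.08 -0.28  0.63  1.85]
3.141592653589793 0.3 [ 0.515 -0.035  0.28 ] [-0.54  0.27  0.58  1.99 -0.18  0.94  1.77]
3.141592653589793 0.7 [ 0.532 -0.096  0.14 ] [-0.17  0.49  0.3   2.02 -0.23  0.66  2.31]
3.141592653589793 0.7 [ 0.532 -0.096  0.28 ] [-0.43  0.32  0.61  1.94 -0.22  0.96  2.32]
```

Run:
```python
from h import *
c=calibration('wrist');R=cv2.Rodrigues(c['rvec'])[0];o=-R.T@c['tvec'];s=env.get_state()
print(o-s['tcp_pos'],R[2], 'toolx',np.cos(2.817),np.sin(2.817))
env.reach([.56,-.02,.30],q(np.pi+.066)); 
s=env.get_state();print(s['time'],s['tcp_pos'],s['qpos'].round(2))
c=calibration('wrist');p,d=camera('wrist');cv2.imwrite('pics/w1.png',p);np.savez('w1.npz',d=d,**c)
```

```text
[-0.07010582  0.02363618  0.07048218] [ 0.2704127  -0.09290406 -0.95825143] toolx -0.9477807170765233 0.31892273725451303
2.7833 [ 0.56016401 -0.01896422  0.29992011] [-0.51  0.32  0.54  1.87 -0.19  1.01  1.75]
```

View pics/w1.png

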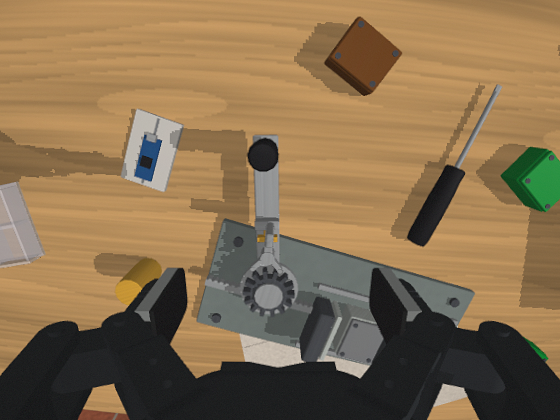

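Run:
```python
import cv2
p=cv2.imread('pics/w1.png');cv2.imwrite('pics/w1z.png',cv2.resize(p[130:330,200:400],None,fx=3,fy=3,interpolation=cv2.INTER_CUBIC))
```

```text
(no output)
```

View pics/w1z.png

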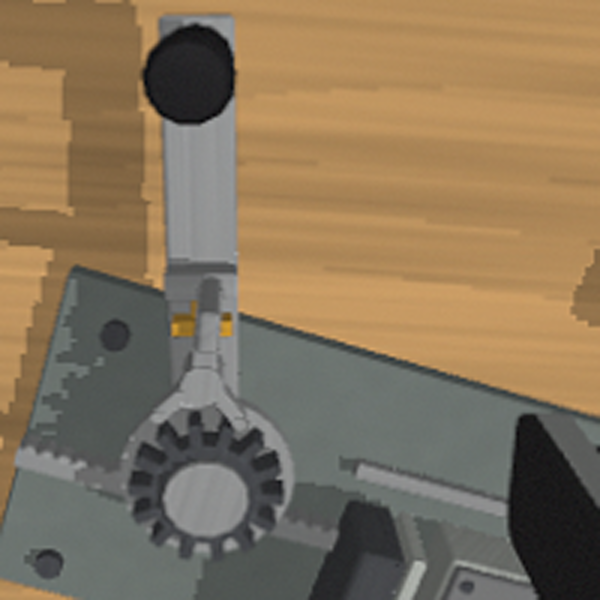

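Run:
```python
from h import *
c=dict(np.load('w1.npz'))
f=lambda x,y,z:onz(c,(200+x/3,130+y/3),z)
S=f(206,499,.06);K=f(189,74,.111);T=f(209,297,.099);B=f(206,385,.061)
d=(K-S)[:2];h=d/np.linalg.norm(d);print(S,K,T,B,np.linalg.norm(d),np.arctan2(-d[1],-d[0]))
for X in(T,B):
  e=(X-S)[:2];print('radial',e@h,'ccw',h[0]*e[1]-h[1]*e[0])
y,x=np.mgrid[150:300:1,200:300:1]
# depth of tab region -> heights
d_=c['d'];R=cv2.Rodrigues(c['rvec'])[0]
for v in range(218,262,3):
  row=[]
  for u in range(258,284,2):
    o,dr=ray(c,(u,v));row.append(int(round(1000*(o+dr*d_[v,u])[2])))
  print(v,row)
```

```text
[ 0.67469937 -0.02125796  0.06      ] [ 0.51359086 -0.03389693  0.111     ] [ 0.58132575 -0.02469825  0.099     ] [ 0.62784058 -0.02394537  0.061     ] 0.16160351757988992 0.07828972205375188
radial 0.09335667233283348 ccw -0.003872975365848673
radial 0.04692544632355956 ccw -0.0009856310594412569
218 [45, 47, 46, 47, 47, 47, 47, 46, 46, 47, 46, 370, 0]
221 [55, 56, 56, 56, 56, 56, 57, 56, 55, 55, 56, 1, -1]
224 [55, 55, 56, 56, 57, 69, 71, 69, 57, 55, 56, 0, 0]
227 [56, 56, 56, 56, 76, 80, 79, 77, 56, 57, 57, 0, 0]
230 [43, 43, 44, 54, 84, 89, 87, 89, 44, 43, 43, 0, 0]
233 [42, 43, 43, 52, 97, 96, 96, 95, 43, 43, 43, 0, 1]
236 [52, 52, 53, 54, 99, 99, 100, 99, 53, 53, 43, 10, 7]
239 [54, 56, 54, 56, 99, 99, 100, 98, 56, 56, 43, 14, 12]
242 [43, 42, 43, 63, 98, 98, 99, 99, 44, 42, 43, 12, 13]
245 [43, 43, 42, 63, 100, 99, 98, 62, 44, 44, 43, 12, 12]
248 [44, 42, 47, 62, 61, 62, 62, 46, 42, 44, 43, 12, 12]
251 [44, 43, 56, 61, 62, 63, 61, 56, 43, 45, 43, 14, 13]
254 [45, 44, 64, 63, 63, 62, 63, 63, 44, 44, 44, 13, 12]
257 [47, 63, 64, 63, 63, 63, 62, 63, 47, 44, 44, 12, 13]
260 [56, 64, 63, 63, 64, 63, 63, 62, 54, 48, 43, 12, 12]
```

Run:
```python
from h import *
c=dict(np.load('w1.npz'))
S=onz(c,(200+206/3,130+499/3),.06);K=onz(c,(263,154.7),.111);T=onz(c,(269,240),.099)
d=(K-S)[:2];h=d/np.linalg.norm(d);e=(T-S)[:2];print(T,'radial',e@h,'ccw',h[0]*e[1]-h[1]*e[0])
# jaw/case: depth point heights along clamp y
R=cv2.Rodrigues(c['rvec'])[0]
p=np.array([-.234,0])
psi=-.236;cx=np.array([np.cos(psi),np.sin(psi)]);cy=np.array([-np.sin(psi),np.cos(psi)])
out={}
D=c['d']
for v in range(290,365):
  for u in range(290,400):
    o,dr=ray(c,(u,v));X=o+dr*D[v,u];r=X[:2]-S[:2]
    if D[v,u]>0 and abs(r@cx-0)<.003 and .06<r@cy<.2: out[round(1000*(r@cy))]=round(1000*X[2])
print(sorted(out.items()))
```

```text
[ 0.59206624 -0.02467505  0.099     ] radial 0.08264725750864671 ccw -0.0030564168156384085
[(60, 11), (61, 13), (62, 13), (63, 53), (64, 62), (65, 60), (66, 49), (67, 59), (68, 52), (69, 60), (70, 54), (71, 59), (72, 59), (73, 59), (74, 55), (75, 58), (76, 57), (77, 59), (78, 57), (79, 59), (80, 34), (81, 13), (82, 13), (83, 13), (84, 12), (85, 14), (86, 12), (87, 12), (88, 12), (89, 12), (90, 13), (91, 12), (92, 13), (93, 12), (94, 11), (95, 11), (96, 13), (97, 12), (98, 12), (99, 12), (100, 12), (101, 13), (102, 11), (103, 13), (104, 13), (105, 11), (106, 11), (107, 12), (108, 12), (109, 12), (110, 12), (111, 12), (112, 13), (113, 13), (114, 12), (115, 12), (116, 12), (117, 13), (118, 13), (119, 14), (120, 12), (121, 13), (122, 13), (123, 13), (124, 13), (125, 12), (126, 13), (127, 12), (128, 12), (129, 14), (130, 13), (131, 12), (132, 13), (133, 13), (134, 13), (135, 12), (136, 12)]
```

```bash
cat >> h.py <<'E'
S=np.array([.6747,-.0225]); W0=.078   # spindle; handle world angle at start (clamp angle = w+.236)
PSI=-.236
def hd(w): return -np.array([np.cos(w),np.sin(w)])
def td(w): return np.array([np.sin(w),-np.cos(w)])
def shot(n,name='wrist'):
    c=calibration(name);p,d=camera(name);cv2.imwrite(f'pics/{n}.png',p);np.savez(f'{n}.npz',d=d,**c);return p,d,c
E
python3 - <<'E'
from h import *
env.grip(0.0,20)
w=W0
P=S+hd(w)*.083-td(w)*.032
env.reach([*P,.20],q(np.pi+w)); env.movel([*P,.145],.1)
s=env.get_state();print(s['time'],s['tcp_pos'],s['opening'],s['force'])
shot('w2')
E
```

```text
4.8083 [0.58987201 0.00272586 0.14561254] -5.688262045465449e-05 [0.3964388  0.09773682 1.0219466 ]
```

View pics/w2.png

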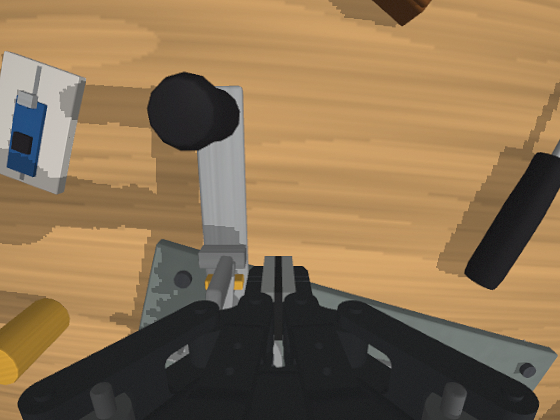

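The closed fingers (250–310, 260–300) stand beside the tab (225,280), on the clockwise side. I'll push now.

Run:
```python
from h import *
w=W0
P0=S+hd(w)*.083; 
f0=env.get_state()['force'];tip=-.032
for off in np.arange(-.028,-.003,.002):
    r=env.movel([*(P0+td(w)*off),.145],.03,stop_force=6)
    s=env.get_state();f=(s['force']-f0)[:2];print(round(off,4),r,round(s['time'],2),(f@td(w)).round(2),(f@hd(w)).round(2),((s['tcp_pos'][:2]-P0)@td(w)).round(4))
    if r:break
shot('w3')
```

```text
-0.028 False 5.14 0.39 -1.03 -0.0276
-0.026 False 5.39 -0.11 -0.91 -0.0258
-0.024 False 5.64 0.68 0.29 -0.0238
-0.022 False 5.89 -0.42 -0.32 -0.0218
-0.02 False 6.14 0.23 -0.65 -0.0199
-0.018 False 6.39 0.57 0.5 -0.0178
-0.016 False 6.64 0.74 -1.4 -0.0157
-0.014 False 6.89 -0.13 -1.02 -0.0137
-0.012 False 7.14 1.34 -0.57 -0.0118
-0.01 False 7.39 1.12 -0.95 -0.0098
-0.008 False 7.64 0.09 -0.85 -0.0078
-0.006 False 7.89 0.49 -0.55 -0.0063
-0.004 False 8.14 -1.54 -0.7 -0.0042
```

View pics/w3.png

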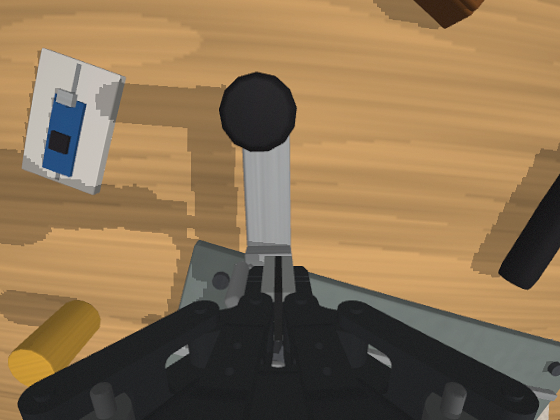

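```bash
python3 - <<'E'
from h import *
w=W0
P0=S+hd(w)*.083; td_=td(w)
def rd(n=6):
    fs=[]
    for _ in range(n): fs.append(env.get_state()['force'][:2]);env.dwell(.02)
    return np.mean(fs,0)
for off in np.arange(-.002,.009,.002):
    r=env.movel([*(P0+td_*off),.145],.03,stop_force=6)
    f=rd();s=env.get_state();print(round(off,4),r,round(s['time'],2),(f@td_).round(2),(f@hd(w)).round(2),((s['tcp_pos'][:2]-P0)@td_).round(4))
    if r:break
shot('w4')
E
python3 - <<'E'
import cv2
p=cv2.imread('pics/w4.png');cv2.imwrite('pics/w4z.png',cv2.resize(p[60:320,180:380],None,fx=3,fy=2.3))
E
```

```text
-0.002 False 8.54 -1.96 -0.51 -0.0019
0.0 False 8.89 -1.51 -0.31 0.0002
0.002 False 9.24 -1.44 -0.01 0.0022
0.004 False 9.59 -1.54 -0.28 0.0042
0.006 False 9.94 -1.66 0.07 0.0062
0.008 False 10.29 -1.81 -0.27 0.0082
```

View pics/w4z.png

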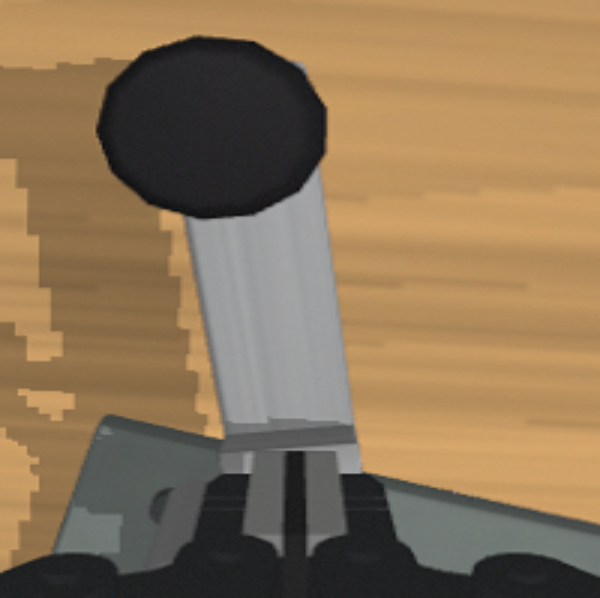

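Run:
```python
from h import *
w=W0
P0=S+hd(w)*.083; td_=td(w)
env.movel([*(P0-td_*.04),.145],.1)
env.movel([*(P0-td_*.04-hd(w)*.0),.22],.15)
p,d,c=shot('w5')
cv2.imwrite('pics/w5z.png',cv2.resize(p[100:400,130:330],None,fx=3,fy=2))
cv2.imwrite('pics/w5.png',p)
print(env.get_state()['time'])
```

```text
11.675
```

View pics/w5.png

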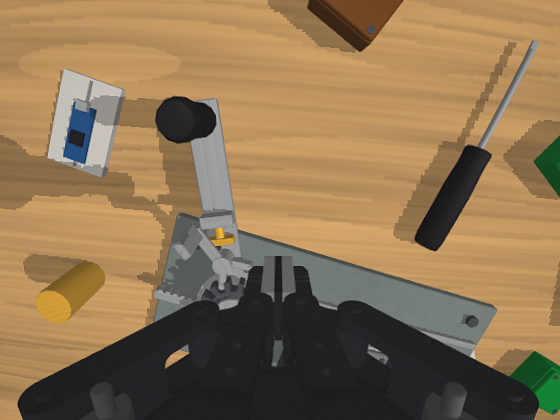

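The tab at (190,243) is now well over to the closing side, and the handle turned slightly along with it. Next I'll locate the knob, whose top is near (181,120), and grip it.

Run:
```python
from h import *
c=dict(np.load('w5.npz'))
# knob top pixels by depth
D=c['d'];pts=[]
for v in range(80,160):
  for u in range(140,230):
    o,dr=ray(c,(u,v));X=o+dr*D[v,u]
    if D[v,u]>0 and .105<X[2]<.118: pts.append(X)
pts=np.array(pts);(cc,rad)=cv2.minEnclosingCircle((pts[:,:2]*1000).astype(np.float32))
K=np.array(cc)/1000;print(K,pts[:,:2].mean(0),rad,len(pts))
d=K-S;w=np.arctan2(-d[1],-d[0]);print(np.linalg.norm(d),w,'clamp ang',w-PSI)
```

```text
[ 0.51761115 -0.05159363] [ 0.51758224 -0.0505441 ] 12.808460235595703 1535
0.15976028150070917 0.18312989219567297 clamp ang 0.419129892195673
```

```bash
cat >> h.py <<'E'
Z=.139
def rd(n=4):
    fs=[]
    for _ in range(n): fs.append(env.get_state()['force'][:2]);env.dwell(.02)
    return np.mean(fs,0)
def pose(w,r=.16): return [*(S+hd(w)*r),Z]
def wnow():
    s=env.get_state();d=s['tcp_pos'][:2]-S;return np.arctan2(-d[1],-d[0]),np.linalg.norm(d)
E
python3 - <<'E'
from h import *
w=.183
env.grip(.055,20)
P=pose(w)
env.reach([P[0],P[1],.22],q(np.pi+w)); env.movel(P,.12)
f0=rd();np.save('f0.npy',f0);print(env.get_state()['time'],f0)
env.grip(.0,25)
s=env.get_state();print(s['time'],s['opening'],rd()-f0)
shot('w6')
E
```

```text
13.6 [-0.0452007  -0.20565521]
13.9667 0.025176856228878865 [-1.67547211  0.36753328]
```

View pics/w6.png

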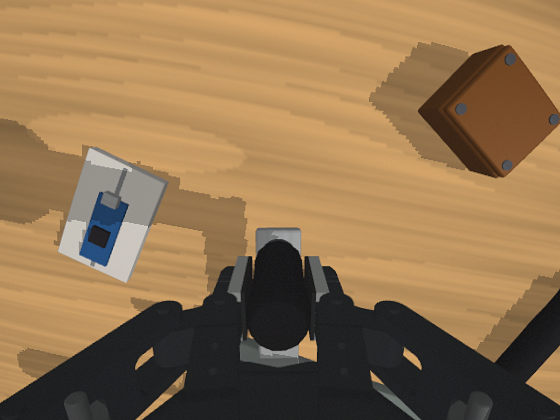

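The knob is gripped cleanly between the pads, centred at (278,295). I'll start the return swing clockwise.

```bash
cat >> h.py <<'E'
def swing(w1,step,v,fmax=12,n=2,verbose=True,warr=None):
    """step to w1, print push along motion & radial"""
    f0=np.load('f0.npy');w,r=wnow();N=max(1,int(np.ceil(abs(w1-w)/step)));log=[]
    for x in np.linspace(w,w1,N+1)[1:]:
        hit=env.movel(pose(x),v,rot=q(np.pi+x),stop_force=None)
        f=rd(n)-f0;a,r=wnow();push=-(f@td(x))
        log.append((round(a-PSI,3),round(push,1),round(f@hd(x),1)))
        if abs(push)>fmax: print('STOP at force');break
    if verbose:print(*log)
    print('t',env.get_state()['time']);return log
E
python3 - <<'E'
from h import *
swing(PSI-.62,.13,.12,fmax=9)
E
```

```text
(np.float64(0.285), np.float64(1.3), np.float64(1.4)) (np.float64(0.153), np.float64(1.7), np.float64(1.9)) (np.float64(0.021), np.float64(3.0), np.float64(2.0)) (np.float64(-0.11), np.float64(1.7), np.float64(1.9)) (np.float64(-0.24), np.float64(1.7), np.float64(1.9)) (np.float64(-0.371), np.float64(2.2), np.float64(1.8)) (np.float64(-0.502), np.float64(2.1), np.float64(2.2)) (np.float64(-0.629), np.float64(1.5), np.float64(2.2))
t 16.95
```

Run:
```python
from h import *
swing(PSI+.63,.09,.10,fmax=14)
p,d,c=shot('t1','top')
cv2.imwrite('pics/t1z.png',cv2.resize(p[130:250,200:360],None,fx=5,fy=5,interpolation=cv2.INTER_CUBIC))
```

```text
(np.float64(-0.535), np.float64(-2.1), np.float64(3.1)) (np.float64(-0.445), np.float64(-1.0), np.float64(2.4)) (np.float64(-0.357), np.float64(-0.5), np.float64(2.8)) (np.float64(-0.279), np.float64(5.3), np.float64(1.1)) (np.float64(-0.19), np.float64(5.9), np.float64(1.3)) (np.float64(-0.1), np.float64(5.8), np.float64(1.6)) (np.float64(-0.009), np.float64(6.4), np.float64(1.1)) (np.float64(0.081), np.float64(6.1), np.float64(1.5)) (np.float64(0.172), np.float64(5.8), np.float64(1.3)) (np.float64(0.262), np.float64(5.6), np.float64(0.9)) (np.float64(0.353), np.float64(5.6), np.float64(0.8)) (np.float64(0.443), np.float64(5.3), np.float64(-0.1)) (np.float64(0.533), np.float64(5.9), np.float64(0.7)) (np.float64(0.623), np.float64(5.7), np.float64(-0.3))
t 21.4833
```

View pics/t1z.png

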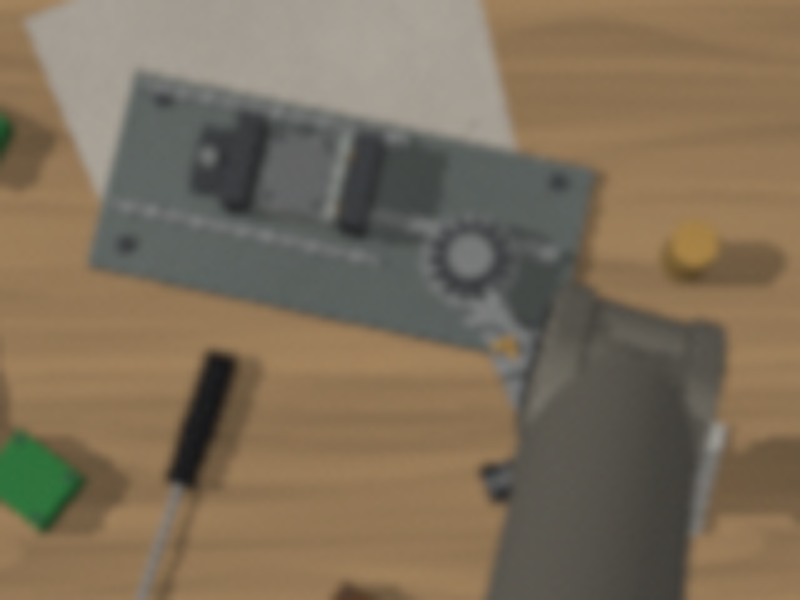

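The empty push at a pause is about 5.8 N, and the jaw has advanced about 15 mm. Next comes the return swing, then a careful drive.

```bash
cat >> h.py <<'E'
def drive(w1,base=5.8,stop=2.6):
    f0=np.load('f0.npy');w,_=wnow();log=[];st=.04
    while w<w1-1e-6:
        w=min(w+st,w1)
        env.movel(pose(w),.10,rot=q(np.pi+w));f=rd(3)-f0;push=-(f@td(w));rise=push-base
        log.append((round(float(w-PSI),3),round(float(push),1)))
        if rise>.7:
            env.dwell(.1);push=-((rd(6)-f0)@td(w));rise=push-base;log.append(('re',round(float(push),1)))
            if rise>.7: st=.012
        if rise>stop: print('REACHED');break
    print(*log);print('t',env.get_state()['time'])
E
python3 - <<'E'
from h import *
swing(PSI-.64,.2,.15,fmax=9,n=1)
swing(PSI-.36,.15,.10,fmax=9,n=1)
drive(PSI+.63)
E
```

```text
(np.float64(0.438), np.float64(1.5), np.float64(-0.5)) (np.float64(0.257), np.float64(2.1), np.float64(0.8)) (np.float64(0.074), np.float64(1.1), np.float64(0.8)) (np.float64(-0.106), np.float64(2.9), np.float64(1.0)) (np.float64(-0.288), np.float64(1.5), np.float64(1.1)) (np.float64(-0.47), np.float64(1.5), np.float64(2.6)) (np.float64(-0.649), np.float64(2.0), np.float64(3.7))
t 24.05
(np.float64(-0.497), np.float64(-1.5), np.float64(3.5)) (np.float64(-0.353), np.float64(-0.7), np.float64(2.9))
t 24.8333
REACHED
(-0.313, 2.2) (-0.273, 5.3) (-0.233, 6.6) ('re', 6.1) (-0.193, 7.3) ('re', 6.6) (-0.181, 8.6) ('re', 8.5)
t 26.9333
```

Run:
```python
from h import *
f0=np.load('f0.npy');w,r=wnow()
for i in range(4):
    f=rd(8)-f0;print(w-PSI,r,-(f@td(w)),f@hd(w))
p,d,c=shot('t2','top')
cv2.imwrite('pics/t2z.png',cv2.resize(p[140:200,230:310],None,fx=10,fy=10,interpolation=cv2.INTER_CUBIC))
p,d,c=shot('s2','scene')
cv2.imwrite('pics/s2z.png',cv2.resize(p[210:310,190:310],None,fx=6,fy=6,interpolation=cv2.INTER_CUBIC))
```

```text
-0.19818280557645007 0.1600109716137062 8.529522799573215 1.4845422696137025
-0.19818280557645007 0.1600109716137062 8.088103997597509 1.4185101641735252
-0.19818280557645007 0.1600109716137062 8.339902242444495 1.4731724167825355
-0.19818280557645007 0.1600109716137062 8.484499844538464 1.1393753802382618
```

View pics/t2z.png

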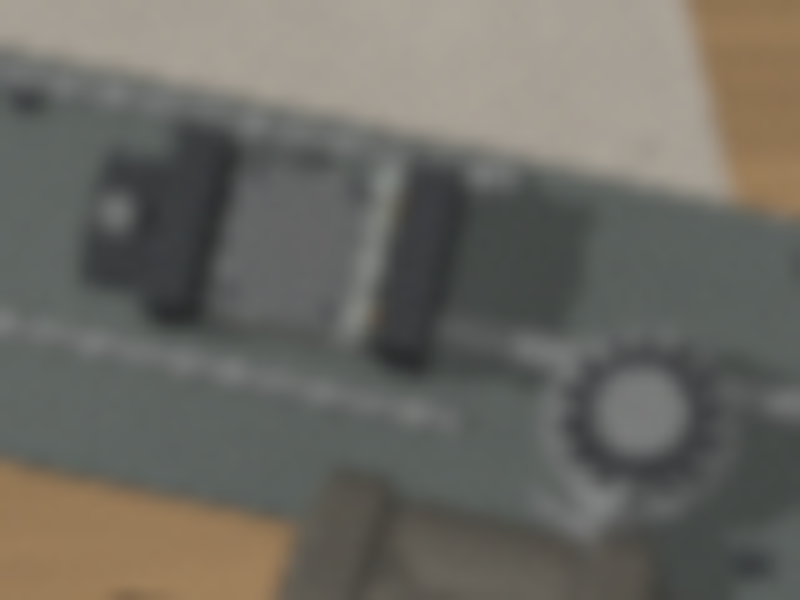

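View pics/s2z.png

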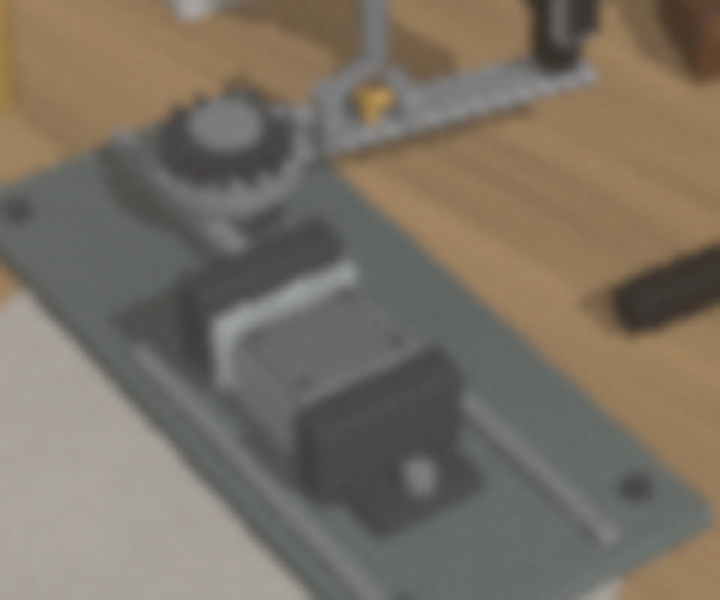

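Run:
```python
from h import *
f0=np.load('f0.npy')
for x in (-.176,-.170):
    w=PSI+x
    env.movel(pose(w),.05,rot=q(np.pi+w));env.dwell(.15)
    a,r=wnow();f=rd(10)-f0;print(x,a-PSI,r,-(f@td(w)),f@hd(w),env.get_state()['time'])
    if -(f@td(w))>9.2:break
```

```text
-0.176 -0.195445405200327 0.160007132665155 9.298724403800895 1.1218061307969462 28.1333
```

Small steps may only be winding the arm up against static friction, and the travel estimate of about 17 mm is short of the 20 mm minimum. I'll check with one ordinary-sized step, which adds less than 17 N in any case.

Run:
```python
from h import *
f0=np.load('f0.npy')
for x in (-.150,):
    w=PSI+x
    env.movel(pose(w),.10,rot=q(np.pi+w))
    for i in range(3):
        a,r=wnow();f=rd(5)-f0;print(x,a-PSI,r,-(f@td(w)),f@hd(w),env.get_state()['time'])
```

```text
-0.15 -0.1667501746781096 0.15999220566847136 8.460945208595904 0.9629051449658504 28.4667
-0.15 -0.16681779912917177 0.15997605287271716 8.334929850874113 1.1291313634880695 28.55
-0.15 -0.1669245994490408 0.15999731217091398 7.974903219582233 1.1762072682632332 28.6333
```

The evidence is mixed: the push fell from 9.3 to 8.2 N while the handle moved. The wheel stays where it's left, so I'll let go and look straight down at the pad–case interface.

Run:
```python
from h import *
env.grip(.05,20)
s=env.get_state();P=s['tcp_pos'];env.movel([P[0],P[1],.21],.2)
cx=np.array([np.cos(PSI),np.sin(PSI)]);cy=np.array([-np.sin(PSI),np.cos(PSI)])
V=S+cy*.113+cx*.05
env.reach([*V,.26],q(np.pi+PSI))
p,d,c=shot('w7');print(env.get_state()['time'])
```

```text
30.475
```

View pics/w7.png

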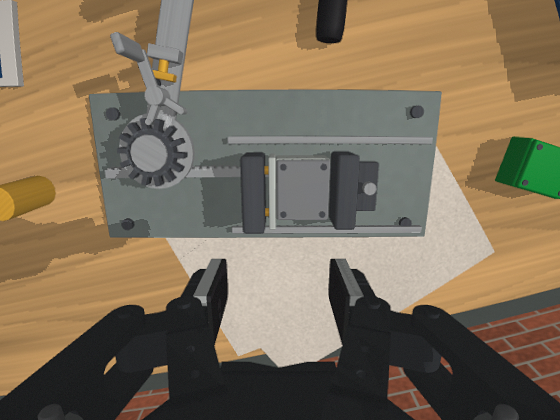

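Run:
```python
from h import *
p=cv2.imread('pics/w7.png');cv2.imwrite('pics/w7z.png',cv2.resize(p[145:240,235:365],None,fx=6,fy=6,interpolation=cv2.INTER_NEAREST))
c=dict(np.load('w7.npz'));D=c['d']
cx=np.array([np.cos(PSI),np.sin(PSI)]);cy=np.array([-np.sin(PSI),np.cos(PSI)])
for v in (175,190,205):
  row=[]
  for u in range(238,340,1):
    o,dr=ray(c,(u,v));X=o+dr*D[v,u];r=X[:2]-S;row.append((u,int(round(1000*(r@cy))),int(round(1000*X[2]))))
  print(v,*row)
```

```text
175 (238, 73, 29) (239, 74, 29) (240, 79, 60) (241, 80, 62) (242, 81, 62) (243, 82, 62) (244, 83, 61) (245, 84, 62) (246, 85, 63) (247, 86, 64) (248, 86, 61) (249, 87, 63) (250, 88, 62) (251, 89, 62) (252, 90, 62) (253, 91, 62) (254, 91, 62) (255, 92, 62) (256, 93, 62) (257, 94, 63) (258, 95, 63) (259, 96, 63) (260, 97, 63) (261, 97, 63) (262, 98, 61) (263, 99, 58) (264, 99, 39) (265, 99, 29) (266, 100, 29) (267, 101, 29) (268, 103, 53) (269, 104, 54) (270, 105, 54) (271, 106, 54) (272, 107, 54) (273, 107, 55) (274, 108, 54) (275, 109, 41) (276, 110, 48) (277, 111, 47) (278, 112, 48) (279, 113, 50) (280, 114, 48) (281, 114, 49) (282, 115, 49) (283, 116, 50) (284, 117, 48) (285, 118, 47) (286, 119, 49) (287, 120, 48) (288, 121, 47) (289, 122, 48) (290, 123, 48) (291, 123, 49) (292, 124, 49) (293, 125, 49) (294, 126, 47) (295, 127, 47) (296, 128, 50) (297, 129, 49) (298, 130, 49) (299, 131, 48) (300, 131, 49) (301, 132, 48) (302, 133, 49) (303, 134, 48) (304, 135, 49) (305, 136, 49) (306, 137, 48) (307, 138, 49) (308, 139, 50) (309, 139, 50) (310, 141, 48) (311, 141, 50) (312, 142, 48)
[... 2715 characters left out ...]
, 126, 49) (294, 126, 49) (295, 127, 47) (296, 128, 49) (297, 129, 48) (298, 130, 49) (299, 131, 48) (300, 132, 49) (301, 133, 48) (302, 134, 49) (303, 135, 48) (304, 136, 49) (305, 137, 48) (306, 138, 47) (307, 138, 48) (308, 139, 48) (309, 140, 48) (310, 141, 48) (311, 142, 49) (312, 143, 49) (313, 144, 48) (314, 145, 48) (315, 146, 49) (316, 147, 48) (317, 148, 48) (318, 149, 49) (319, 150, 48) (320, 151, 48) (321, 151, 49) (322, 152, 49) (323, 153, 49) (324, 154, 47) (325, 155, 48) (326, 156, 49) (327, 157, 48) (328, 164, 13) (329, 164, 20) (330, 163, 27) (331, 164, 31) (332, 164, 37) (333, 164, 41) (334, 164, 48) (335, 164, 50) (336, 165, 52) (337, 166, 51) (338, 166, 53) (339, 167, 52)
```

View pics/w7z.png

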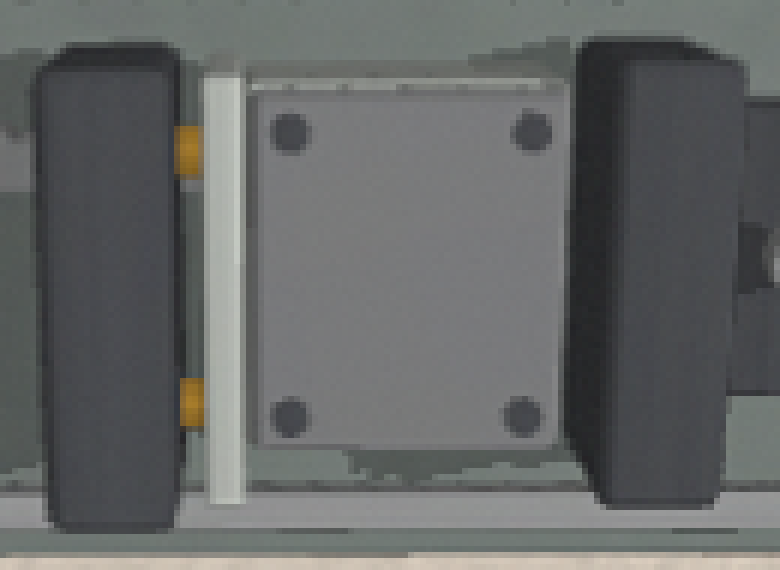

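The w7 picture shows the pad touching the case (x≈275 px), but about 5 mm of gap remains between case and stop (x≈329–335 px). So it isn't nipped yet, and the earlier rise was stiction from my small steps. I expect the nip about 0.31 rad further on. I'll regrip and learn the empty push using uniform 0.02 rad steps.

```bash
cat >> h.py <<'E'
def ustep(w1,step,limit,base=None,v=.08):
    f0=np.load('f0.npy');w=W_CMD[0];log=[]
    while w<w1-1e-6:
        w=w+step;env.movel(pose(w),v,rot=q(np.pi+w));f=rd(5)-f0;p=-(f@td(w));a,_=wnow()
        log.append((round(float(w-PSI),3),round(float(a-PSI),3),round(float(p),1)))
        if p>limit:print('LIMIT');break
    W_CMD[0]=w;print(*log);print('t',env.get_state()['time']);np.save('wc.npy',w);return log
import os
W_CMD=[float(np.load('wc.npy')) if os.path.exists('wc.npy') else None]
E
python3 - <<'E'
from h import *
w=PSI-.167;P=pose(w)
env.reach([P[0],P[1],.21],q(np.pi+w)); env.movel(P,.12)
np.save('f0.npy',rd(8));env.grip(0,25);print(env.get_state()['opening'],env.get_state()['time'])
W_CMD[0]=w
ustep(PSI+.04,.02,11)
E
```

```text
0.025409410722867513 32.6
(-0.147, -0.167, 7.2) (-0.127, -0.149, 8.0) (-0.107, -0.13, 8.6) (-0.087, -0.11, 8.3) (-0.067, -0.089, 8.8) (-0.047, -0.069, 8.8) (-0.027, -0.049, 8.3) (-0.007, -0.029, 8.3) (0.013, -0.008, 8.5) (0.033, 0.012, 8.7) (0.053, 0.032, 8.7)
t 36.2667
```

Run:
```python
from h import *
ustep(PSI+.34,.02,11.0)
```

```text
LIMIT
(0.073, 0.053, 8.8) (0.093, 0.073, 9.1) (0.113, 0.093, 8.7) (0.133, 0.113, 8.8) (0.153, 0.133, 8.5) (0.173, 0.152, 9.5) (0.193, 0.171, 10.2) (0.213, 0.19, 10.5) (0.233, 0.209, 11.2)
t 39.2667
```

The stiffening came right where predicted: contact near 0.14 rad, then four steady steps up to +2.6 N. I'll let go and check by camera.

Run:
```python
from h import *
env.grip(.05,20)
s=env.get_state();P=s['tcp_pos'];env.movel([P[0],P[1],.22],.2)
cx=np.array([np.cos(PSI),np.sin(PSI)]);cy=np.array([-np.sin(PSI),np.cos(PSI)])
V=S+cy*.130+cx*.05
env.reach([*V,.26],q(np.pi+PSI))
p,d,c=shot('w8');print(env.get_state()['time'])
cv2.imwrite('pics/w8z.png',cv2.resize(p[20:240,90:390],None,fx=2.6,fy=2.6,interpolation=cv2.INTER_NEAREST))
D=c['d']
for v in (175,190,205):
  row=[]
  for u in range(238,340,1):
    o,dr=ray(c,(u,v));X=o+dr*D[v,u];r=X[:2]-S;y=1000*(r@cy)
    if 95<y<118 or 155<y<172: row.append((int(round(y)),int(round(1000*X[2]))))
  print(v,*row)
```

```text
41.275Traceback (most recent call last):
  File "<stdin>", line 9, in <module>
KeyError: 'd'
```

View pics/w8z.png

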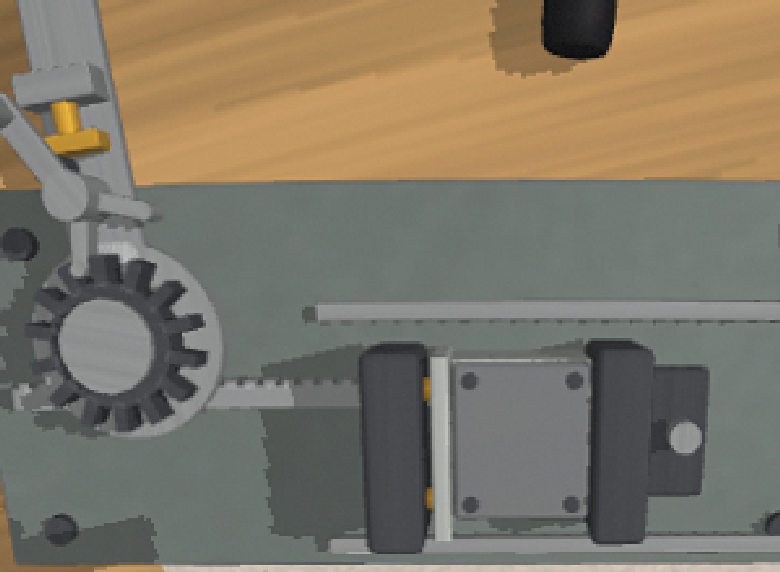

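Run:
```python
from h import *
cx=np.array([np.cos(PSI),np.sin(PSI)]);cy=np.array([-np.sin(PSI),np.cos(PSI)])
for n in('w7','w8'):
  c=dict(np.load(n+'.npz'));D=c['d'];J=[];Pd=[];C=[];St=[]
  for v in range(165,215):
    for u in range(215,350):
      o,dr=ray(c,(u,v));X=o+dr*D[v,u];r=X[:2]-S;y=1000*(r@cy);x=1000*(r@cx)
      if abs(x)>20: continue
      # use nominal heights -> map pixel to plane
      if X[2]>.0585 and y<130: J.append(1000*((onz(c,(u,v),.062)[:2]-S)@cy))
      elif .051<X[2]<.0575 and 95<y<125: Pd.append(1000*((onz(c,(u,v),.054)[:2]-S)@cy))
      elif .045<X[2]<=.051 and 105<y<161.5: C.append(y)
  J,Pd,C=map(np.array,(J,Pd,C))
  print(n,'jaw',J.mean(),'pad',Pd.mean(),'diff',Pd.mean()-J.mean(),'case',C.min(),C.max(),np.mean(C),len(J),len(Pd))
```

```text
w7 jaw 88.99770074920944 pad 105.07515837968477 diff 16.077457630475323 case 110.01404926553433 157.93108774675989 133.71235789381652 275 77
w8 jaw 95.15533434247956 pad 109.82642644853676 diff 14.671092106057202 case 105.333018003658 161.2105676366318 137.5903263416209 244 80
```

Run:
```python
from h import *
job.job_done();print(env.get_state()['time'])
```

```text
the job is handed in; nothing more can be done
the job is handed in; nothing more can be done
```

The case is clamped between the sprung jaw and the back stop, the pawl is on the closing side, and the handle is released. I handed the job in shortly after about 41 s; no verdict is reported.

**What I did:**
- I pushed the pawl's tab over with closed fingers. The handle came along by about 0.1 rad.
- I gripped the knob, made one full closing swing, a free return, and a second closing swing.
- I stopped early in the second swing because the push had risen. After letting go, a wrist picture showed about 5 mm still open between case and stop: my smaller steps had only built up static friction.
- I regripped and carried on in uniform 0.02 rad steps. The empty push read about 8.6 N, and the nip came near 0.14 rad, where I expected it. I stopped at 11.2 N, a rise of 2.6 N.

**Last checks:**
- **Picture after release:** the case is flat against the stop, the pad is compressed, and the tab is on the closing side. The gripper was clear of everything, and no bystander in view had been disturbed.
- **Clamping force:** the three estimates disagree, but all lie inside the 18 to 60 N window:

| Estimate from | Clamping force |
|---|---|
| Rise in push | about 26 N |
| Handle travel past contact | about 40 N |
| Pad compression in the pictures (about 1.4 mm) | roughly 45–50 N |

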